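# Run the bench magnifier out to its next hole

## Robot

A 7-joint arm with a two-finger parallel gripper is mounted at the origin on the work surface. World frame = base frame: x ahead of the robot, y to its left, z up, the work surface at z = 0. Lengths are in m, angles in rad, forces in N, time in s.
With the tool pointing down it reaches from about 0.425 to 0.95 m from the base axis. Payload 4.7 kg.
Tool frame: the origin (TCP) lies between the finger pads; the fingertips stand 25 mm ahead of it and the grasp point (between the pads) lies 6 mm ahead of it; x points along the fingers, z is the direction in which the jaws open and shut, and the axes are right-handed (so a half turn about x gives the same grasp; the last joint's range is limited). The gripper opens to 85 mm and grips with 20 to 120 N. Pads are 22 mm wide; open, the fingers measure 114 mm over their backs; the gripper's body (76 mm by 85 mm) begins 54 mm behind the grasp point. The pads swing forward as they close: fully open they stand 13 mm farther back than shut.
Start: joints at [-1.29, 0.469, -0.049, 1.532, 0.024, 1.141, -0.082], TCP at [0.206, 0.643, 0.256] pointing down, gripper open.
Joint ranges: [-2.59, 2.59], [-0.33, 1.99], [-1.39, 1.29], [0.1, 2.45], [-1.04, 4.18], [0.21, 1.99], [-2.66, 2.66]. Speed limits (rad/s): [2.57, 2.57, 3.14, 3.14, 3.14, 3.14, 3.14].

## Interface

Orientations are given as a 3x3 rotation matrix whose columns are the frame's x, y, z axes.
In Python, from rig import * gives the robot as it stands. Calls block until the motion is done:
- movep(position, orientation): joint-space move of the TCP to a pose.
- move_l(position, attitude=None, feed=0.15, until_force=None): straight line of the TCP; attitude=None keeps the orientation; feed is the mean speed in m/s. With until_force (N) it stops when the force on the tool has changed by that much, and returns True; else False.
- move_joints(angles): joint-space move.
- command_gripper(opening, newtons=None): finger opening in m; newtons is the grip in N (None keeps the last); returns when the fingers have stopped.
- sleep(seconds).
- inverse_kinematics(position, orientation): joint angles nearest the present ones, or None.
- sense(): the state.
- camera(name): name is "scene" or "top"; returns (picture, depth): 400x640x3 uint8, red, green, blue; 400x640 float32, m along the optical axis (not along the pixel's ray), 0 where there is no reading.
- camera_params(name): a dict with "K" (3x3 intrinsics, pixels), "position" and "rotation" of the camera in the world. Camera axes: x right, y down, z forward; pixel columns grow to the right and rows downward; lengths in m; the calibration is good to about 2 mm. A picture is of the moment at which its call begins. camera_params takes no time and is no camera call.
A pose or a line that the arm cannot do raises Unreachable and nothing moves.
- finish_job(): hands the job in, once; it reports no verdict.
The state is a dict: "time_s": time; "joint_pos": joint angles; "qd": joint speeds; "joint_efforts": joint torques, N m; "position": TCP position; "tcp_rot": TCP orientation; "wrist_force": force on the tool from outside, world axes, zero at the start; "ft_torque": the same for the moment, N m; "finger_gap": finger opening in m.
Only numpy, scipy, OpenCV 4.12 (cv2) and the standard library are available. Lean on these libraries where they do the work, as an engineer would, in place of code of your own. Each camera call takes 0.05 s, during which the arm holds its last target.

## Task

Run the telescoping magnifier out by one hole so that its lens stands over the sample dish: squeeze the red spring button flush with the blue tube, slide the blue tube out, and let the button pop up fully through the tube's second hole. The button is weak: go gently, feel for it, and never load the tube against it with more than 15 N. Then fold the orange locking lever down flat on the tube, let go of everything, and leave the dish and the other things where they are.

Things in the scene. Friction and masses are not known exactly. Their poses are not given: they have to be found in the camera images.
- stand: Fixed magnifier stand; never moves. White base 150 x 430 x 12 mm; at its -y end a grey post (44 x 36 mm, top 130 mm up) carries a level square steel inner tube (30 mm) along the stand's own y, its axis 100 mm above the table. Origin: on the table straight below the button. Own +y: the way the blue tube slides out; own +x: the side the red button sticks out. Turned by up to about 25 degrees.
- button_mid (a point): Point on the tubes' axis, 100 mm above the table, level with the red button; never moves; axes as the stand's. The button is a round-ended pin 12 mm across on the +x side, pointing to +x. Over it the tube can be pinched from above between its +x and -x faces (36 mm apart, 42 over the button); a firm pinch (30 N or more) on both faces holds the button flush. 80 mm free below the axis.
- button (a joint): Travel of the red button, m: 0 = up, 6 mm proud of the blue tube's +x face; 0.006 flush; 0.0085 under the 2.5 mm tube wall; 0.0105 stop. Spring 1.6 N up, 4 N flush, 5 N under the wall. Up, it locks the tube; flush, its round end lets the wall ride over it at about 10 N of push. It rises only while a hole (13.6 mm) is right over it (0.8 mm play). Over 15 N between tube and button breaks it.
- tube (a joint): How far the blue tube has slid out along the stand's +y, m: 0 as found, button up through its first hole. The second hole, in an aluminium plate on the same face, is set anew each time, 46 to 70 mm behind the first: find it by feel; the popped button then blocks the tube. Tube 36 x 36 mm; as found from 125 mm behind the button to 50 mm in front. Friction 2 to 3 N, 3 to 5 N with the button under its wall.
- lens (a point): Centre of the round level magnifier lens (84 mm across, 10 mm thick) fixed to the front end of the blue tube, 120 mm in front of its first hole, at axis height.
- lever (a joint): Angle of the orange lever on top of the blue tube's rear end, rad: 0 = up, 37 degrees above level; 0.65 = folded flat on the tube, its upper face then 126 mm above the table. It hinges about the stand's x axis, 112 mm behind the first hole, 22 mm above the tube's axis; its tip points forward (+y) and swings down and 10 mm forward as it folds. Stays where left; 1 to 3 N near its tip move it. Starts between 0 and 0.15.
- lever_tip (a point): Near the free end of the orange lever (22 mm wide, 7 mm thick), 52 mm from its hinge, at mid thickness; it rides on the blue tube.
- dish: Clear shallow sample dish with yellow kernels, 60 mm across, 12 mm high, standing on the black round stage of the base plate below where the lens comes to stand. Origin: centre of its underside. Leave alone.
- beaker: Glass beaker, 68 mm across, 90 mm high, on the table on the stand's +x side. Leave alone.
- kernels: Amber jar with red cap, 60 mm across, 100 mm high, on the table on the stand's +x side. Leave alone.
- screwdriver: Screwdriver lying on the robot's side of the stand. Leave alone.
- marker: Green marker pen, 14 mm across, 120 mm long, lying on the +x side of the stand. Leave alone.
- scoop: Red scoop, cup 52 mm across and 30 mm high, on the robot's side of the stand. Leave alone.
- parts_tray: Blue divided tray, 100 x 140 x 30 mm, on the table on the stand's +x side. Leave alone.

How it is judged:
On the way, in this order (a step that is already met when the one before it is completed fails the run):
1. the button is pressed in and the blue tube has begun to slide out over it (value of joint button above 0.006 m and value of joint tube above 0.012 m), for 0.1 s.
2. the button has popped up fully through the second hole while the lever is still up (value of joint button below 0.0015 m and value of joint tube between 0.043 and 0.073 m and value of joint lever below 0.4 rad), for 0.2 s.
3. the lever is folded flat (value of joint lever above 0.57 rad), for 0.2 s.
At the end, for the whole second after the job is handed in: The button is fully up (within 1.5 mm) through the second hole (tube between 43 and 73 mm), the lens stands over the dish (centres within 30 mm), the lever is folded flat (past 0.57 of 0.65 rad), and the robot has let go (value of joint button below 0.0015 m and value of joint tube between 0.043 and 0.073 m and value of joint lever above 0.57 rad and horizontal distance between lens and dish below 0.03 m); the robot touches nothing.
It fails at once if the blue tube is forced against the button with more than 15 N (contact force between button and tube above 15 N).
It fails at once if the dish or another bystander is moved by more than 25 mm (distance of any of dish, beaker, kernels, screwdriver, marker, scoop, parts_tray from where it was at the start of the episode above 0.025 m).
It also fails if it takes over 70 s, if anything falls off the work surface, if the arm or the gripper's body presses on something with over 40 N, if the wrist force passes 120 N, or if a joint passes its speed limit or range.

## Working session

There is one attempt and no reset: what is moved stays moved. The work goes in short steps, each a Python script; the robot and the scene stay as the last script left them, time stands still between calls to the robot, and variables do not carry over. Pictures are saved under pics/ and viewed, and the job is handed in when it is done.

```bash
ls; mkdir -p pics; python3 - <<'E'
from rig import *
import cv2
s=sense(); print(s)
for n in("scene","top"):
    p,d=camera(n); cv2.imwrite(f"pics/{n}0.png",p[:,:,::-1]); c=camera_params(n); print(n,c)
    import numpy as np; np.savez(f"{n}0.npz",p=p,d=d)
E
```

```text
pics
{'time_s': 0.0, 'joint_pos': array([-1.28988748,  0.46948701, -0.04859459,  1.53372353,  0.02410024,
        1.14102129, -0.08231093]), 'qd': array([ 1.00564600e-04,  2.50601451e-03,  8.44069663e-04,  5.89112064e-04,
       -8.26405461e-05,  9.85259976e-04, -9.13333759e-04]), 'joint_efforts': array([ 6.58936619e-05, -5.10313296e+01, -4.65895061e-02, -2.37713617e+01,
        1.07515921e-02,  7.53081171e-03,  5.68174201e-06]), 'position': array([0.20561184, 0.64233836, 0.25521813]), 'tcp_rot': array([[-5.51479472e-04, -9.52398331e-01,  3.04855891e-01],
       [-1.97802299e-03,  3.04856380e-01,  9.52396281e-01],
       [-9.99997892e-01, -7.77849609e-05, -2.05198783e-03]]), 'wrist_force': array([-0.97280563, -0.03222031, -0.27581348]), 'ft_torque': array([0.00857712, 0.02883157, 0.06975469]), 'finger_gap': 0.08533556418174253}
scene {'K': array([[409.83951516,   0.        , 312.78241305],
       [  0.        , 409.83951516, 209.23353119],
       [  0.        ,   0.        ,   1.        ]]), 'position': array([1.13566852, 0.30273031, 0.60162446]), 'rotation': array([[-0.50412577,  0.50465852, -0.7008402 ],
       [ 0.86362952,  0.29353152, -0.40985765],
       [-0.00111947, -0.81188609, -0.5838148 ]])}
top {'K': array([[379.7364434 ,   0.        , 317.41272334],
       [  0.        , 379.7364434 , 191.28644391],
       [  0.        ,   0.        ,   1.        ]]), 'position': array([ 0.44914495, -0.02813724,  0.99364946]), 'rotation': array([[ 0.02015572, -0.98955861,  0.14271475],
       [-0.99973704, -0.02150953, -0.00794954],
       [ 0.01093626, -0.14251699, -0.98973194]])}
```

View pics/scene0.png

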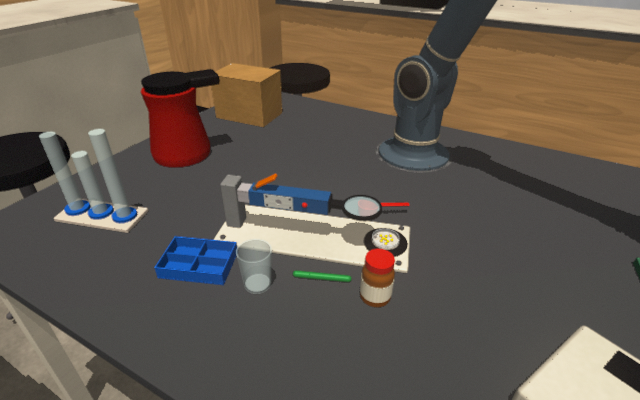

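View pics/top0.png

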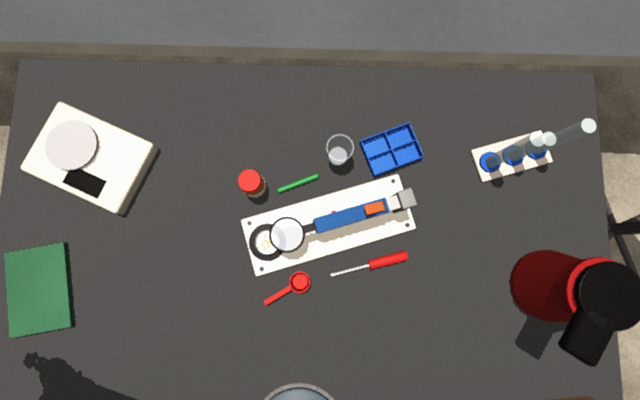

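```bash
cat > h.py <<'E'
import numpy as np, cv2
from rig import *
def ray(cam,px):
    c=camera_params(cam); px=np.atleast_2d(np.asarray(px,float))
    d=np.c_[(px-c["K"][:2,2])/np.diag(c["K"])[:2],np.ones(len(px))]@c["rotation"].T
    return c["position"],d
def onz(cam,px,z):
    o,d=ray(cam,px); return o+d*((z-o[2])/d[:,2])[:,None]
def proj(cam,P):
    c=camera_params(cam); q=(np.atleast_2d(P)-c["position"])@c["rotation"]
    return q[:,:2]/q[:,2:]*np.diag(c["K"])[:2]+c["K"][:2,2]
def depthpts(cam,d):
    v,u=np.mgrid[0:400,0:640]; px=np.c_[u.ravel(),v.ravel()]
    o,r=ray(cam,px); return (o+r*d.ravel()[:,None]).reshape(400,640,3)
E
python3 - <<'E'
from h import *
for n in("top","scene"):
    z=np.load(n+"0.npz"); p=z["p"];hsv=cv2.cvtColor(p,cv2.COLOR_RGB2HSV); P=depthpts(n,z["d"])
    H,S,V=[hsv[...,i].astype(int) for i in range(3)]
    m={"blue":(H>100)&(H<125)&(S>120)&(V>50),"red":((H<6)|(H>174))&(S>150)&(V>90),"orange":(H>6)&(H<16)&(S>180)&(V>120)}
    for k,mm in m.items():
        c,l,st,ce=cv2.connectedComponentsWithStats(mm.astype(np.uint8))
        for i in range(1,c):
            if st[i,4]>4 and st[i,4]<4000:
                q=P[l==i]; print(n,k,st[i],ce[i].round(1),np.median(q,0).round(3),"zmax",q[:,2].max().round(3))
                if k=="blue" and st[i,4]>500:
                    pts=np.argwhere(l==i)[:,::-1].astype(float)
                    W=onz(n,pts,0.118) if n=="top" else q
                    top=(np.abs(q[:,2]-0.118)<0.006)
                    if top.sum()>200:
                        r=cv2.minAreaRect(W[top][:,:2].astype(np.float32)*1000); print("  rect",r,cv2.boxPoints(r).round(1).tolist(), np.median(q[top][:,2]))
    # enlarge
    x0,y0,x1,y1=(230,160,430,285) if n=="top" else (210,160,420,270)
    cv2.imwrite(f"pics/{n}_crop.png",cv2.resize(p[y0:y1,x0:x1,::-1],None,fx=3.8,fy=3.8,interpolation=cv2.INTER_CUBIC))
E
```

```text
top blue [ 360  122   64   55 2143] [391.2 148.8] [ 0.71  -0.231  0.004] zmax 0.994
top blue [529 150  17   9  69] [536.9 154.9] [ 0.699 -0.613  0.02 ] zmax 0.105
top blue [480 152  20  20 167] [487.3 162.6] [ 0.671 -0.478  0.02 ] zmax 0.994
top blue [506 157  17   8  69] [514.  161.4] [ 0.679 -0.55   0.021] zmax 0.115
top blue [314 198  75  35 822] [343.8 217.4] [ 0.516 -0.093  0.118] zmax 0.994
  rect ((521.8812255859375, -113.95687103271484), (33.412193298339844, 172.8393096923828), 17.597064971923828) [[479.79998779296875, -36.599998474121094], [532.0999755859375, -201.39999389648438], [563.9000244140625, -191.3000030517578], [511.70001220703125, -26.5]] 0.11784160215751516
top red [238 169  23  23 411] [249.1 180.4] [0.601 0.128 0.099] zmax 0.103
top red [368 251  40  18 395] [388.2 259.5] [ 0.419 -0.218  0.023] zmax 0.994
top red [528 253   8   4   9] [531.7 254.2] [ 0.44  -0.574  0.035] zmax 0.041
top red [566 257  49  56 525] [579.9 277.5] [ 0.404 -0.56   0.21 ] zmax 0.994
top red [264 272  47  33 538] [292.1 286.3] [0.348 0.016 0.017] zmax 0.994
top orange [365 202  19  12 1
[... 383 characters left out ...]
77929688, -24.399999618530273]] 0.11837264406801423
scene blue [ 64 201  73  22 521] [101.2 212.5] [ 0.704 -0.536  0.02 ] zmax 0.035
scene blue [ 154  236   83   49 3093] [196.4 260.2] [ 0.71  -0.227  0.014] zmax 0.602
scene red [ 141   87   65   80 3259] [172.3 130.3] [ 0.423 -0.567  0.105] zmax 0.602
scene red [302 203   5   5  22] [304.  204.7] [ 0.533 -0.071  0.104] zmax 0.107
scene red [380 202  29   5  98] [394.9 203.8] [0.328 0.061 0.029] zmax 0.105
scene red [366 248  29  27 621] [379.4 260.8] [0.609 0.132 0.1  ] zmax 0.602
scene orange [256 174  21  14 117] [265.9 180.5] [ 0.545 -0.159  0.142] zmax 0.154
scene orange [365 272  28  11 191] [379.2 277. ] [0.626 0.142 0.075] zmax 0.602
```

```bash
ls pics
```

```text
scene0.png
scene_crop.png
top0.png
top_crop.png
```

View pics/top_crop.png

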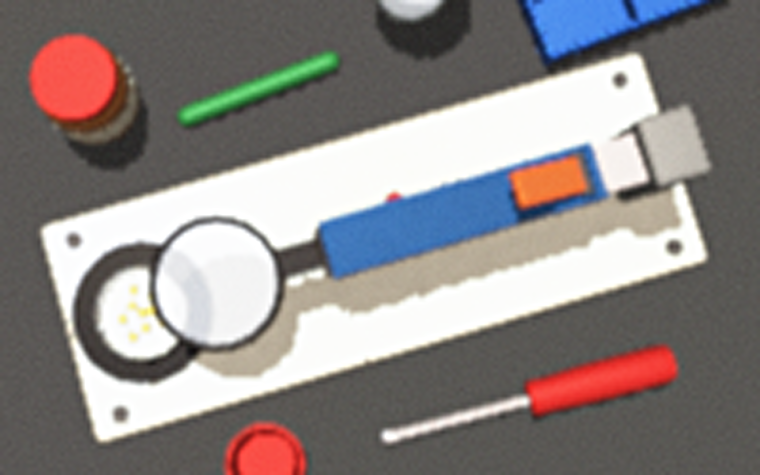

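View pics/scene_crop.png

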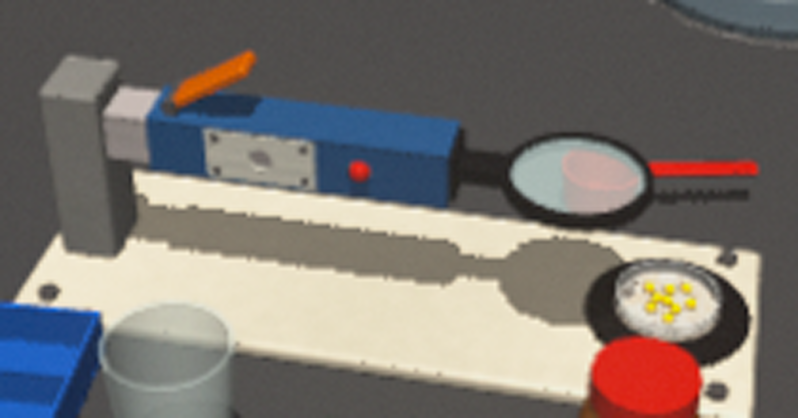

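```bash
python3 - <<'E'
from h import *
z=np.load("top0.npz"); p=z["p"];hsv=cv2.cvtColor(p,cv2.COLOR_RGB2HSV); P=depthpts("top",z["d"])
# white base
m=((hsv[...,1]<60)&(hsv[...,2]>110)).astype(np.uint8); m[:,:238]=0;m[:,425:]=0;m[:165]=0;m[280:]=0
m=cv2.morphologyEx(m,cv2.MORPH_OPEN,np.ones((3,3)))
n,l,st,ce=cv2.connectedComponentsWithStats(m); i=1+st[1:,4].argmax(); print(st[i])
c=np.argwhere(l==i)[:,::-1]; W=onz("top",c,0.012)*1000
P0=P[l==i]; W=W[np.abs(P0[:,2]-0.012)<0.012]
r=cv2.minAreaRect(W[:,:2].astype(np.float32)); print("base",r)
lens=onz("top",[230+217/3.8,160+283/3.8],0.105)[0]; print("lens",lens)
dish=onz("top",[230+142/3.8,160+312/3.8],0.012)[0]; print("stage",dish)
# button: ray scene x plane
for yaw in np.radians([16.5,17.6]):
    ax=np.array([np.cos(yaw),np.sin(yaw),0]);ay=np.array([-np.sin(yaw),np.cos(yaw),0])
    bm=np.array([.5219,-.1140,.1])+ay*.0375
    print(np.degrees(yaw),"bm",bm,"lens pred",bm+.12*ay, "lens rel",ax@(lens-bm),ay@(lens-bm))
    for nm,px,off in(("button",(304,204.7),.0215),("hole",(210+261/3.8-.4,160+160/3.8-.4),.0185),("plateL",(210+204/3.8,160+155/3.8),.019),("plateR",(210+316/3.8,160+167/3.8),.019)):
        o,d=ray("scene",px); t=((bm+ax*off-o)@ax)/(d[0]@ax); q=o+d[0]*t; print(nm,q.round(4),"along",(q-bm)@ay, "pred px",proj("scene",bm+ax*off))
    R=np.column_stack([[0,0,-1],ay,ax]); 
    for RR in(R,R@np.diag([1,-1,-1])): print(inverse_kinematics(bm+[0,0,.1],RR),inverse_kinematics(bm+ay*.07,RR))
bk=onz("top",[[340,150],[249.1,180.4],[298,183]],0.09); print(bk)
E
```

```text
[ 240  174  177  103 8346]
base ((508.28350830078125, -69.56130981445312), (154.09017944335938, 441.7805480957031), 17.73000144958496)
lens [0.47435662 0.03311331 0.105     ]
stage [0.45655826 0.08936405 0.012     ]
16.5 bm [ 0.51124942 -0.07804426  0.1       ] lens pred [0.47716758 0.03701411 0.1       ] lens rel -0.0038030954386925075 0.11705819776513163
button [ 0.5319 -0.0719  0.1027] along 2.256542009599705e-05 pred px [[304.00692256 205.73170514]]
hole [ 0.5455 -0.1286  0.0989] along -0.05817099963598407 pred px [[304.3664392 204.9413467]]
plateL [ 0.5554 -0.1603  0.0962] along -0.09141105984071585 pred px [[304.30665527 205.07277522]]
plateR [ 0.5365 -0.0963  0.0988] along -0.024681535127095987 pred px [[304.30665527 205.07277522]]
[-0.52362678  0.327502    0.73640225  1.99906869 -0.27615435  0.91469796
  0.64485119] [-0.47453134  0.41760256  0.51308585  2.1305675  -0.32701221  0.6684577
  0.5491792 ]
[-0.77682612  0.46194682  1.12259453  2.00912396 -0.50384162  0.98264971
 -2.25572226] [-0.87400098  0.64527164  1.11210332  2.14838941 -0.79980127  0.85088098
 -2.11422599]
17.6
[... 297 characters left out ...]
pred px [[304.611068   204.77367555]]
plateL [ 0.5563 -0.1596  0.0969] along -0.09136746845347982 pred px [[304.5558039  204.90554211]]
plateR [ 0.5363 -0.0965  0.0987] along -0.025118493647822128 pred px [[304.5558039  204.90554211]]
[-0.52266061  0.32601075  0.73517461  2.0004328  -0.27467262  0.91403226
  0.66324287] [-0.47510399  0.41506753  0.51432882  2.13494349 -0.32664512  0.66652888
  0.56952331]
[-0.77713683  0.46045444  1.12268595  2.01052986 -0.50254379  0.98174878
 -2.23690916] [-0.87451043  0.64192019  1.11224461  2.15271326 -0.79806259  0.84780505
 -2.09424565]
[[ 0.68258079 -0.08853924  0.09      ]
 [ 0.60236606  0.12971093  0.09      ]
 [ 0.59860704  0.01179909  0.09      ]]
```

```bash
cat >> h.py <<'E'
yaw=np.radians(17.65)
AX=np.array([np.cos(yaw),np.sin(yaw),0]);AY=np.array([-np.sin(yaw),np.cos(yaw),0]);AZ=np.array([0,0,1.])
BM=np.array([.5105,-.0783,.1]); R=np.column_stack([[0,0,-1],AY,AX])
M=np.stack([AX,AY,AZ])
def S(tag=""):
    s=sense(); print(tag,"t%.2f"%s["time_s"],"pos",(M@(s["position"]-BM)*1000).round(2),"F",(M@s["wrist_force"]).round(2),"gap %.2f"%(s["finger_gap"]*1000)); return s
def W(x,y,z): return BM+M.T@np.array([x,y,z])
E
python3 - <<'E'
from h import *
movep(W(0,0,.13),R); S()
command_gripper(.07,20)
S(); print(move_l(W(0,0,.004),feed=.08,until_force=8)); S()
p,d=camera("scene"); cv2.imwrite("pics/s1.png",p[140:290,180:430,::-1].repeat(3,0).repeat(3,1))
E
```

```text
t2.86 pos [  0.68   0.9  129.92] F [-0.28 -0.    0.47] gap 85.51
 t3.17 pos [  0.13   0.18 129.97] F [-0.52  0.01  0.09] gap 69.61
False
 t4.89 pos [ 0.32 -0.13  4.43] F [-0.65  0.16 -0.45] gap 70.02
```

View pics/s1.png

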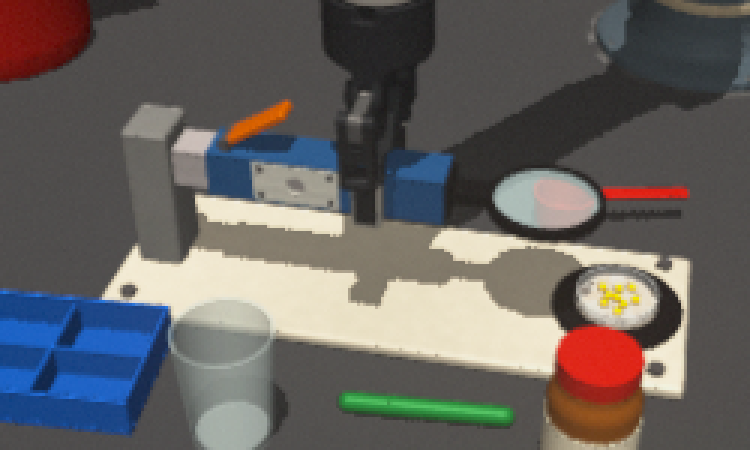

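The fingers straddle the tube right over the button (finger at about pixel (365,190) of the crop). I'll close gently first and check the side load.

```bash
python3 - <<'E'
from h import *
command_gripper(.046,20); S("46")
command_gripper(.030,20); S("20N"); sleep(.2); S()
E
```

```text
46 t5.30 pos [ 1.14 -0.1   4.49] F [ 2.64 -0.75  0.91] gap 46.42
20N t5.53 pos [ 2.23 -0.21  4.79] F [ 5.82 -0.16  2.26] gap 35.41
 t5.73 pos [ 2.24 -0.23  4.82] F [5.49 0.2  2.14] gap 35.45
```

```bash
sed -i 's/^BM=.*/BM=np.array([.5105,-.0783,.1])+2.3e-3*AX/' h.py; python3 - <<'E'
from h import *
move_l(W(0,0,.004),feed=.01); S("recentred")
command_gripper(.030,40); S("40N")
for i in range(1,9):
    r=move_l(W(0,.002*i,.004),feed=.008,until_force=15); s=S(f"y{2*i} {r}")
    if r or abs(M[1]@s["wrist_force"])>14.5: break
    if (s["position"]-BM)@AY>.012: break
E
```

```text
recentred t6.12 pos [-0.02 -0.24  4.72] F [-0.53  1.81  8.54] gap 35.60
40N t6.33 pos [-0.   -0.26  4.77] F [-0.86  1.74  8.7 ] gap 35.73
y2 False t6.73 pos [-0.02  0.07  4.79] F [ 0.38 -3.14  7.14] gap 35.81
y4 False t7.13 pos [-0.02  2.01  4.77] F [-0.76 -3.94  5.87] gap 35.80
y6 False t7.53 pos [-0.04  3.31  4.77] F [ 0.3  -7.02  4.88] gap 35.42
y8 False t7.93 pos [-0.01  4.22  4.79] F [ 0.68 -7.46  2.93] gap 35.73
y10 False t8.33 pos [-0.02  7.74  4.77] F [-1.02 -4.32  6.12] gap 35.44
y12 False t8.73 pos [-0.03  9.94  4.77] F [ 0.2  -3.91  5.99] gap 35.51
y14 False t9.13 pos [-0.   12.03  4.78] F [ 0.07 -2.97  7.44] gap 35.90
```

```bash
python3 - <<'E'
from h import *
r=move_l(W(0,.040,.004),feed=.025,until_force=7); s=S(f"40 {r}")
p,d=camera("scene"); cv2.imwrite("pics/s2.png",p[140:290,180:430,::-1].repeat(3,0).repeat(3,1))
E
```

```text
40 False t10.32 pos [1.000e-02 3.801e+01 4.770e+00] F [ 0.28 -3.63  7.25] gap 35.57
```

View pics/s2.png

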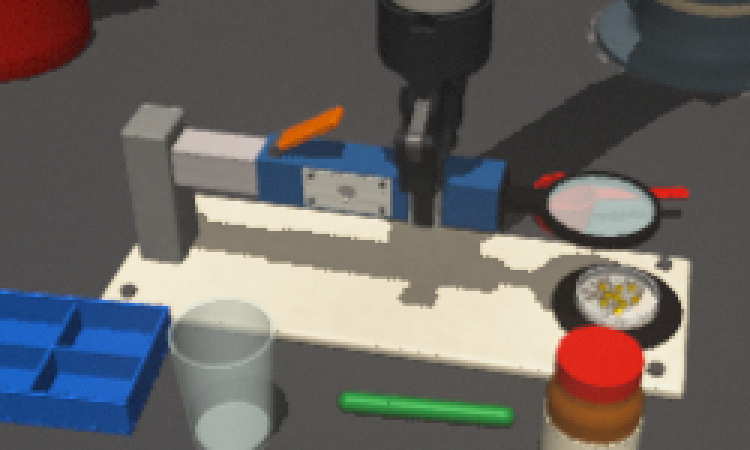

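The tube has slid about 38 mm with the gripper: its rear edge is at crop (260,165), the button is hidden under the wall, and the plate hole is at about (347,190). Next I'll feel slowly for the second hole.

```bash
python3 - <<'E'
from h import *
y=.040
while y<.076:
    y+=.0015
    r=move_l(W(0,y,.004),feed=.006,until_force=5); s=sense()
    f=M@s["wrist_force"]; a=(s["position"]-BM)@AY
    print("%.1f act %.2f Fy %.2f %s gap %.2f"%(y*1e3,a*1e3,f[1],r,s["finger_gap"]*1e3))
    if f[1]<-7.5 or r or y-a>.0034: break
S()
E
```

```text
41.5 act 39.59 Fy -2.79 False gap 35.58
43.0 act 41.06 Fy -4.17 False gap 35.70
44.5 act 42.51 Fy -4.22 False gap 35.56
46.0 act 43.95 Fy -3.21 False gap 35.36
47.5 act 45.55 Fy -3.21 False gap 35.54
49.0 act 47.05 Fy -3.90 False gap 35.61
50.5 act 48.42 Fy -3.78 False gap 35.84
52.0 act 50.24 Fy -3.11 False gap 35.73
53.5 act 52.16 Fy -2.10 False gap 35.65
55.0 act 55.10 Fy 4.28 False gap 35.67
56.5 act 56.38 Fy 1.06 False gap 35.64
58.0 act 57.01 Fy -1.78 False gap 35.57
59.5 act 58.36 Fy -0.71 False gap 35.77
61.0 act 58.79 Fy -4.72 False gap 35.16
62.5 act 58.72 Fy -2.04 True gap 35.54
 t16.28 pos [-5.000e-02  5.872e+01  4.780e+00] F [ 0.41 -2.04  2.56] gap 35.54
```

```bash
python3 - <<'E'
from h import *
p,d=camera("scene"); S()
c=proj("scene",W(.02,0,0))[0]; print(c); x,y=c.astype(int)
cv2.imwrite("pics/s3.png",cv2.resize(p[y-50:y+50,x-65:x+65,::-1],None,fx=6,fy=6,interpolation=cv2.INTER_CUBIC))
E
```

```text
t16.33 pos [-4.000e-02  5.874e+01  4.800e+00] F [-0.17 -1.42  2.53] gap 35.69
[304.19566801 205.75954908]
```

View pics/s3.png

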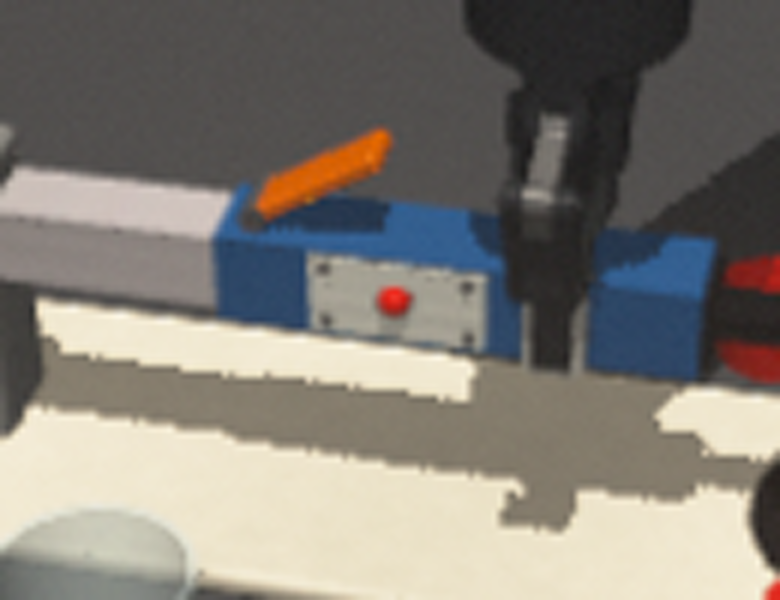

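The red button shows in the middle of the plate, at crop (395,300), and the tube has stopped at about 58.5 mm. I'll relieve the load, feel backwards lightly to confirm the lock, then release.

```bash
python3 - <<'E'
from h import *
move_l(W(0,.0582,.004),feed=.01,until_force=6); S("relax")
r=move_l(W(0,.0562,.004),feed=.006,until_force=6); S(f"back {r}")
move_l(W(0,.0583,.004),feed=.006,until_force=6); S("mid")
command_gripper(.075,20); S("open")
move_l(W(0,.0583,.11),feed=.12,until_force=8); S("up")
p,d=camera("scene"); np.savez("s4.npz",p=p,d=d)
q,d=camera("top"); np.savez("t4.npz",p=q,d=d)
c=proj("scene",W(.02,0,0))[0]; x,y=c.astype(int)
cv2.imwrite("pics/s4.png",cv2.resize(p[y-50:y+50,x-65:x+65,::-1],None,fx=6,fy=6,interpolation=cv2.INTER_CUBIC))
hsv=cv2.cvtColor(p,cv2.COLOR_RGB2HSV); m=(((hsv[...,0]<6)|(hsv[...,0]>174))&(hsv[...,1]>150)&(hsv[...,2]>90)).astype(np.uint8)
n,l,st,ce=cv2.connectedComponentsWithStats(m)
for i in range(1,n):
    if abs(ce[i]-c).max()<8: print(st[i],ce[i])
E
```

```text
relax t16.54 pos [-5.000e-02  5.829e+01  4.770e+00] F [ 0.38 -0.06  4.15] gap 35.69
back True t16.78 pos [-0.08 58.13  4.78] F [-0.3  -0.59  4.13] gap 35.29
mid t16.99 pos [-4.000e-02  5.812e+01  4.790e+00] F [0.15 0.25 4.41] gap 35.61
open t17.46 pos [1.000e-02 5.807e+01 4.660e+00] F [-0.14  0.49 -1.27] gap 75.06
up t18.48 pos [ -0.5   58.56 109.38] F [-0.19 -0.97 -0.71] gap 75.20
[302 203   5   4  17] [304.11764706 204.58823529]
```

View pics/s4.png

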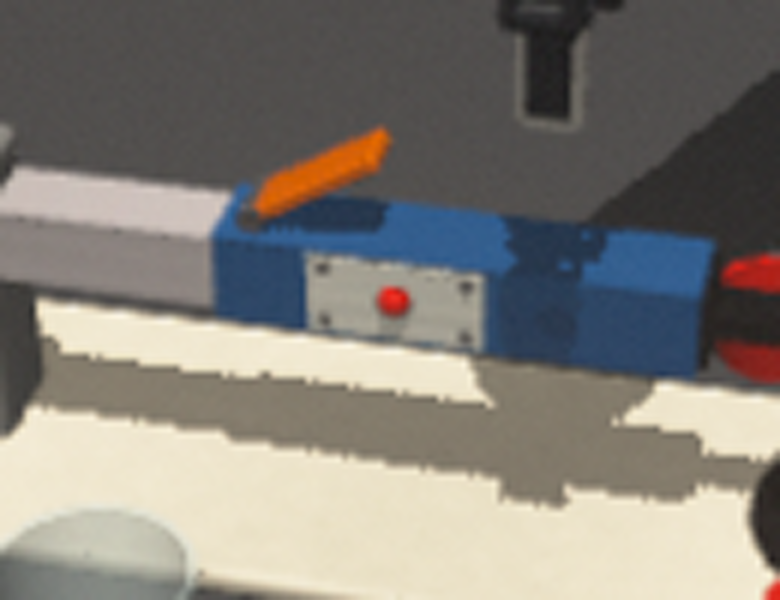

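```bash
python3 - <<'E'
from h import *
out=[]
for f in("top0.npz","t4.npz"):
    p=np.load(f)["p"]; out.append(cv2.resize(p[190:235,300:400,::-1],None,fx=6,fy=6,interpolation=cv2.INTER_NEAREST))
cv2.imwrite("pics/t4.png",np.vstack(out))
out=[]
for f in("scene0.npz","s4.npz"):
    p=np.load(f)["p"]; out.append(cv2.resize(p[190:220,280:330,::-1],None,fx=9,fy=9,interpolation=cv2.INTER_NEAREST))
cv2.imwrite("pics/s4b.png",np.vstack(out))
E
```

```text
(no output)
```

View pics/t4.png

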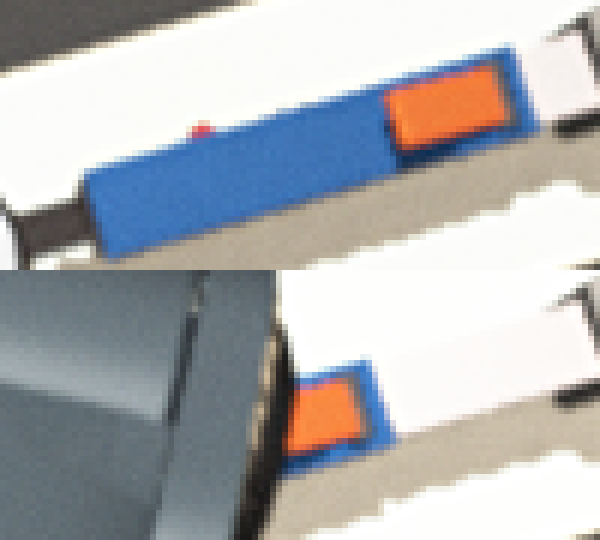

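View pics/s4b.png

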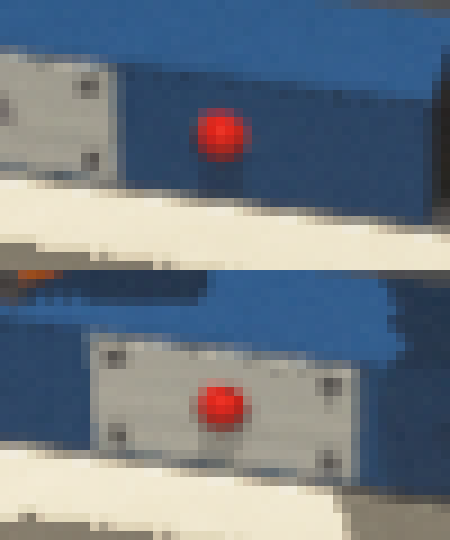

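```bash
python3 - <<'E'
from h import *
command_gripper(.0,20)
movep(W(-.02,.2,.2),R); S()
q,d=camera("top"); np.savez("t5.npz",p=q,d=d)
p,_=camera("scene")
out=[]
for f in("top0.npz","t5.npz"):
    a=np.load(f)["p"]; out.append(cv2.resize(a[190:235,300:400,::-1],None,fx=6,fy=6,interpolation=cv2.INTER_NEAREST))
cv2.imwrite("pics/t5.png",np.vstack(out)); cv2.imwrite("pics/t5full.png",q[:,:,::-1])
E
```

```text
Traceback (most recent call last):
NameError: name 'R' is not defined
```

My edit of the `BM=` line also removed the definition of `R`, so I'll put it back.

```bash
sed -i 's/^BM=.*/&; R=np.column_stack([[0,0,-1],AY,AX])/' h.py; python3 - <<'E'
from h import *
movep(W(-.02,.2,.2),R); S()
q,d=camera("top"); np.savez("t5.npz",p=q,d=d)
out=[]
for f in("top0.npz","t5.npz"):
    a=np.load(f)["p"]; out.append(cv2.resize(a[190:235,300:400,::-1],None,fx=6,fy=6,interpolation=cv2.INTER_NEAREST))
cv2.imwrite("pics/t5.png",np.vstack(out)); cv2.imwrite("pics/t5full.png",q[:,:,::-1])
E
```

```text
t20.00 pos [-20.18 199.39 199.72] F [0.19 0.26 0.18] gap 0.14
```

View pics/t5.png

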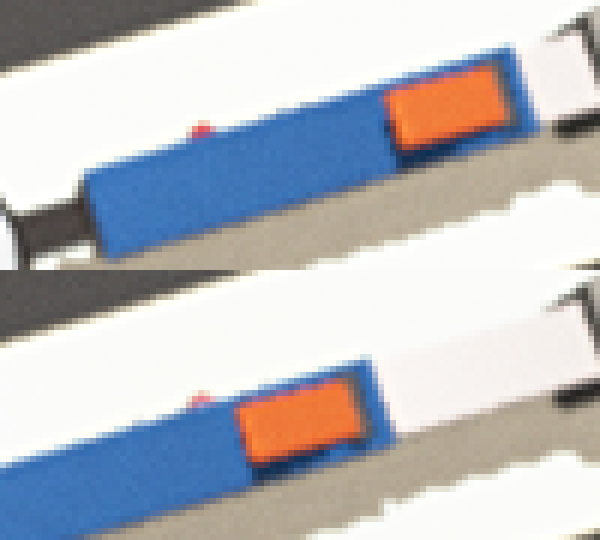

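View pics/t5full.png

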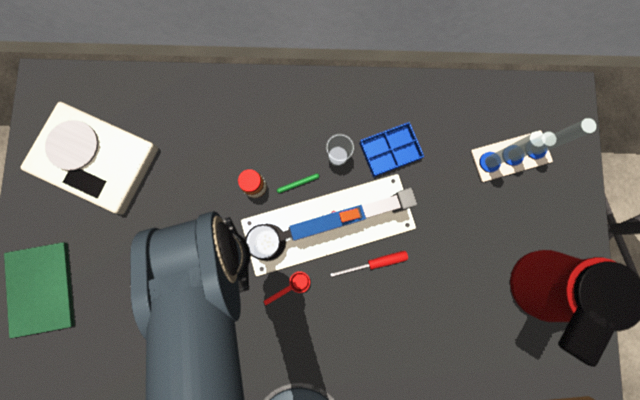

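```bash
python3 - <<'E'
from h import *
for f in("top0.npz","t5.npz"):
    a=np.load(f)["p"].astype(int); print(f)
    for c in(326,329,331,332,333,334,335,336,338,340): print(c,[tuple(v) for v in a[207:217,c]])
E
```

```text
top0.npz
326 [(np.int64(252), np.int64(252), np.int64(250)), (np.int64(252), np.int64(252), np.int64(249)), (np.int64(252), np.int64(252), np.int64(250)), (np.int64(252), np.int64(252), np.int64(250)), (np.int64(252), np.int64(253), np.int64(249)), (np.int64(254), np.int64(254), np.int64(250)), (np.int64(255), np.int64(255), np.int64(249)), (np.int64(215), np.int64(232), np.int64(234)), (np.int64(99), np.int64(140), np.int64(193)), (np.int64(58), np.int64(115), np.int64(183))]
329 [(np.int64(252), np.int64(252), np.int64(250)), (np.int64(252), np.int64(253), np.int64(250)), (np.int64(252), np.int64(252), np.int64(249)), (np.int64(252), np.int64(253), np.int64(250)), (np.int64(254), np.int64(255), np.int64(251)), (np.int64(255), np.int64(255), np.int64(250)), (np.int64(214), np.int64(232), np.int64(236)), (np.int64(98), np.int64(144), np.int64(197)), (np.int64(57), np.int64(113), np.int64(183)), (np.int64(60), np.int64(115), np.int64(184))]
331 [(np.int64(252), np.int64(253), np.int64(250)), (np.int64(252), np.int64(253), np.int64(249)), (np.int64(253), np.int64(255), np.int64(252)), 
[... 7631 characters left out ...]
 (np.int64(70), np.int64(114), np.int64(182)), (np.int64(87), np.int64(112), np.int64(169)), (np.int64(77), np.int64(111), np.int64(168)), (np.int64(66), np.int64(114), np.int64(175)), (np.int64(55), np.int64(112), np.int64(180))]
340 [(np.int64(252), np.int64(252), np.int64(249)), (np.int64(254), np.int64(254), np.int64(250)), (np.int64(251), np.int64(253), np.int64(246)), (np.int64(163), np.int64(187), np.int64(207)), (np.int64(86), np.int64(112), np.int64(166)), (np.int64(168), np.int64(100), np.int64(109)), (np.int64(245), np.int64(123), np.int64(65)), (np.int64(240), np.int64(114), np.int64(55)), (np.int64(224), np.int64(107), np.int64(64)), (np.int64(204), np.int64(101), np.int64(81))]
```

The red tip is at the same pixels before and after: column 333, row 210 reads (242,204,186) then (242,208,191). So the button is fully up. Now the lever.

```bash
python3 - <<'E'
from h import *
movep(W(0,-.024,.13),R); sleep(.2); S()
r=move_l(W(0,-.024,.095),feed=.06,until_force=6); S(f"a {r}")
r=move_l(W(0,-.024,.046),feed=.025,until_force=9); S(f"b {r}")
p,d=camera("scene")
x,y=proj("scene",W(.02,0,0))[0].astype(int)
cv2.imwrite("pics/s6.png",cv2.resize(p[y-60:y+50,x-65:x+65,::-1],None,fx=5,fy=5,interpolation=cv2.INTER_CUBIC))
E
```

```text
t21.18 pos [  0.69 -22.6  130.24] F [ 0.28  0.24 -0.06] gap 0.04
a False t21.92 pos [ 5.000e-02 -2.427e+01  9.503e+01] F [ 0.27 -0.53 -0.25] gap -0.02
b True t23.50 pos [  0.07 -23.92  50.89] F [-0.73  0.54  7.69] gap 0.15
```

View pics/s6.png

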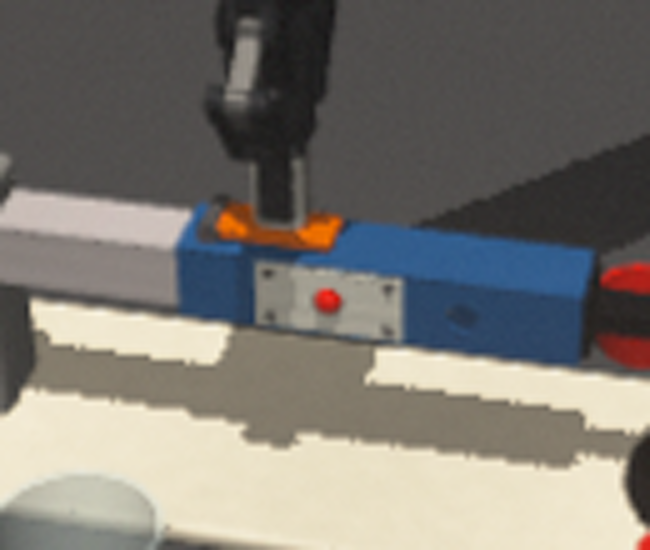

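The lever lies flat on the tube (orange at crop (275,228)) and the fingertips stopped at z≈0.126. The button is still up at (327,300). I'll back off and do a last check.

```bash
python3 - <<'E'
from h import *
move_l(W(0,-.024,.13),feed=.1); movep(W(-.02,.2,.2),R); S()
p,d=camera("scene"); q,dt=camera("top"); np.savez("t7.npz",p=q,d=dt)
x,y=proj("scene",W(.02,0,0))[0].astype(int)
a=cv2.resize(p[y-60:y+80,x-90:x+110,::-1],None,fx=3.7,fy=3.7,interpolation=cv2.INTER_CUBIC)
cv2.imwrite("pics/s7.png",a)
b=cv2.resize(q[150:290,230:430,::-1],None,fx=3.7,fy=3.7,interpolation=cv2.INTER_CUBIC); cv2.imwrite("pics/t7.png",b)
hsv=cv2.cvtColor(q,cv2.COLOR_RGB2HSV); m=(hsv[...,0]>6)&(hsv[...,0]<16)&(hsv[...,1]>180)&(hsv[...,2]>120)
m[:190]=0;m[240:]=0; print("lever z",np.percentile(depthpts("top",dt)[m][:,2],[5,50,90]))
E
```

```text
t25.43 pos [-20.06 199.25 199.8 ] F [-0.23 -0.18  0.48] gap -0.08
lever z [0.12442282 0.12556576 0.12812677]
```

View pics/s7.png

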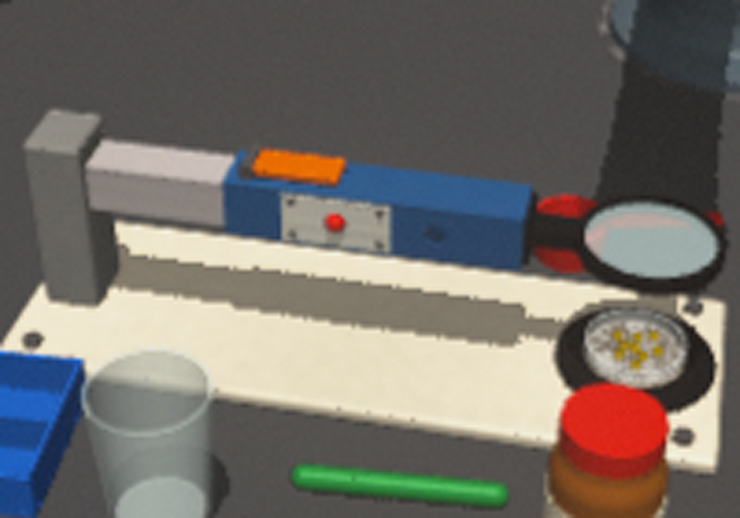

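View pics/t7.png

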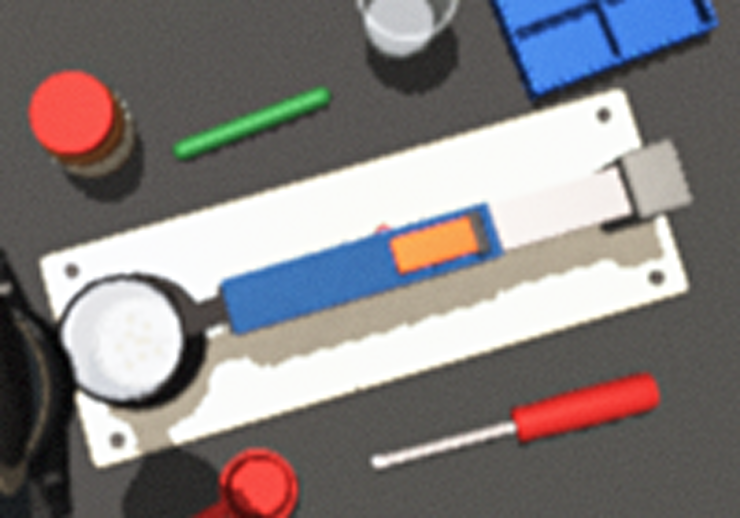

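The lever is flat (upper face about 0.126 m up), the button is up at scene crop (335,222), and the lens is over the dish at top crop (125,338). Nothing else has moved.

```bash
python3 -c "
from rig import *
print(finish_job())"
```

```text
the job is handed in; nothing more can be done
None
```

The magnifier is run out by one hole with its lens over the dish, and I handed the job in at about 25.5 s of robot time; the hand-in gives no verdict.

- **Button and tube:** I pinched the button flush at 40 N (jaw gap 35.6 mm). The tube then rode over it with about 7.5 N of wrist force along the tube. I felt slowly for the second hole and the tube stopped at about 58.4 mm. A light pull back was blocked too, so the button holds it both ways. Force on the button itself can't be read; the wrist readings I took along the tube stayed under 8 N.
- **Button fully up:** the red tip sits at the same place in the top view as before the slide. It looked slightly fainter than before, which I put down to the grey edge of the aluminium plate beside it.
- **Lever:** the closed fingertips pressed it down until the force rose. The lever's upper face then measured about 126 mm above the table.
- **Lens and surroundings:** the lens centre works out to about 3 mm from the centre of the dish's stage. By eye in the last pictures, the dish and the things in view had not moved. The gripper was clear of everything.
- **What was off:** my first position for the tube was about 2.3 mm out sideways. That gave a side load of about 6 N on the first 20 N pinch, and I re-centred before pulling. One script also stopped on an error in my helper file, with no effect on the scene.

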